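# Seal the coverslips in the dry box

### The arm

A 7-joint arm with a two-finger parallel gripper is mounted at the origin on a cart in front of the work surface, level with it; the furniture and walls round the work are solid. World frame = base frame: x ahead of the robot, y to its left, z up, the work surface at z = 0. Lengths are in mm, angles in rad, forces in N, time in s.
With the tool pointing down it reaches from about 400 to 875 mm from the base axis. Payload 4.4 kg.
Tool frame: the origin (TCP) lies midway between the tips of the shut fingers; the grasp point (between the pads) lies 19 mm behind it; z points along the fingers, y is the line along which they close (so a half turn about z gives the same grasp; the last joint's range is limited). The gripper opens to 85 mm and grips with 20 to 120 N. Pads are 22 mm wide; open, the fingers measure 114 mm over their backs; the gripper's body (76 mm by 85 mm) begins 54 mm behind the grasp point. The pads swing forward as they close: fully open they stand 13 mm farther back than shut.
Start: joints at [-1.416, 0.628, 0.038, 1.517, -0.027, 0.996, -0.02], TCP at [142.331, 634.239, 231.313] pointing down, gripper open.
Joint ranges: [-3.06, 3.06], [-0.37, 2.12], [-1.25, 1.32], [0.18, 2.47], [-1.1, 4.24], [0.23, 1.98], [-2.94, 2.94]. Speed limits (rad/s): [2.57, 2.57, 3.14, 3.14, 3.14, 3.14, 3.14].

### API

Orientations are given as [roll, pitch, yaw] about the fixed x, y, z axes, in that order (R = Rz(yaw) Ry(pitch) Rx(roll)).
In Python, from cell import ctrl gives the robot as it stands.
- The arm moves only by the shell command python3 -m handwheel 'ROWS'. ROWS is JSON, a list of rows, each a list of 3 entries, a list of its own where there are three numbers: the turn, a rotation vector about the tool's x, y, z in degrees, then the shift along the tool's x, y, z in m, then the closure, from 0 (fully open) to 1 (shut). A call has 1 to 5 rows; each row shifts and turns the commanded pose from where the row before left it, along the tool's axes as they then stand; what a row does not reach is not made up. A row lasts 1/12 s, in which the tool goes at most 41.7 mm and 7.16 degrees, less where a joint would pass 70% of its speed; a pose out of reach is approached as far as the arm can. A call is refused whole if a number of a shift passes 0.0417 or a number of a turn 7.16, either way. A call with a gripper value outside its range is refused whole. The fingers move at their own pace and stop on an object; the grip force is fixed at half the most. Time passes only in rows, so rows that do not move let the fingers close. It gives the time, the measured TCP pose, the force, the opening and the grip force at its end, in the units of the state.
- ctrl.read_state(): the state, without advancing time (a new reading comes with each control period).
- ctrl.get_image(name): name is "side" or "top" or "wrist"; returns a dict with "pixels" (480x640x3 uint8, red, green, blue), "fx", "fy", "cx", "cy" (pixels), "k1" (the pictures are not rectified: a ray, as slopes to the right and down, at radius r is drawn at 1 + k1 r^2 times it, then the intrinsics apply), "pose" (4x4, takes a point from camera to world coordinates); the wrist camera has in their place "T_tool_cam" (4x4, takes a point from camera to tool coordinates, whose origin is the TCP and whose axes are the flange's). Camera axes: x right, y up, looking along -z (the intrinsics and any distortion apply to the point x, -y, -z); pixel columns grow to the right and rows downward; lengths in mm; the calibration is good to about 2 mm. A picture is of the moment at which its call begins: read the wrist's pose just before it. There is no depth.
- ctrl.finish_job(): hands the job in; it is judged then, once.
The state is a dict: "clock": time; "qpos": joint angles; "qd": joint speeds; "tau": joint torques, N m; "eef_pos": TCP position; "tool_rot": TCP orientation; "force": force on the tool from outside, world axes, zero at the start; "torque": the same for the moment, N m; "width": finger opening in mm; "gripper_force": force on a finger pad.
Only numpy, scipy, OpenCV 4.12 (cv2) and the standard library are available. Lean on these libraries where they do the work, as an engineer would, in place of code of your own. Each camera call takes 0.05 s, during which the arm holds its last target. There are 200 camera calls.

### The job

Put the coverslip box into the open dry box, then set the dry box's lid squarely over its rim and let it rest on the gasket. Then press the lid down one corner after another, each until its gasket corner is fully home, until the lid sits flat and sealed all round. Do not push away or knock over the white bottle, the brown dropper bottle or the specimen cup that stand about.

Things in the scene. Friction and masses are not known exactly. Their poses are not given: they have to be found in the camera images.
- dry_box: Open-topped metallic dry box fixed to the desk, 116 (own x) x 156 (own y) x 50 mm high, a round gauge on its -x face. Origin: centre of its underside, on the desk; z up. Rim: a 14 mm wide flange, top at z = 50 mm, mouth 88 (x) x 128 (y) mm. On each rim corner stands a black L-shaped rubber gasket piece. With the lid sealed on, the lid plate's underside is at z = 51 mm, its top at 57 mm.
- dry_box_floor (a point): Centre of the dry box's inner floor, a flat white perforated tray, 20 mm above the desk; axes of the dry box. The inside there is 104 (x) x 144 (y) mm, under the 88 x 128 mm mouth.
- lid: The loose grey lid, 0.22 kg, 132 (own x) x 172 (own y) mm: a 6 mm plate, top at z = 22 mm, with a 4 mm thick skirt reaching 16 mm below the plate. Origin: centre of the skirt's lower edge; z up. Inside the skirt it is 124 x 164 mm: 4 mm to spare on each side of the box, long side along long side, either way round. It starts on the desk on its skirt; resting on the raised gasket its origin is 40 to 43 mm above the desk.
- lid_handle (a point): Centre of the lid's black handle bar, 16 mm wide (lid x), 74 mm long (lid y), 20 mm high, on two end posts over the lid's middle. This point is 48 mm above the skirt's lower edge, 26 mm above the plate's top, 10 mm below the bar's top; axes of the lid.
- coverslips_center (a point): Centre of the small blue-and-white coverslip box, 38 (own x) x 63 (own y) x 22 mm high, loose, standing on its base (this point 11 mm above it), 0.045 kg. Its top stays shut. It fits flat in the dry box either way round.
- lid_corner_a (a point): Top of the lid's plate at its -x -y corner (lid axes), -49 mm in x and -69 mm in y from the lid's centre, at a round dark thumb mark that lies right over a gasket corner when the lid is on; a good place to press. With the lid fully home it is 57 mm above the desk, and up to 65 mm while that corner is still up.
- lid_corner_b (a point): Top of the lid's plate at its -x +y corner (lid axes), -49 mm in x and +69 mm in y from the lid's centre, at a round dark thumb mark that lies right over a gasket corner when the lid is on; a good place to press. With the lid fully home it is 57 mm above the desk, and up to 65 mm while that corner is still up.
- lid_corner_c (a point): Top of the lid's plate at its +x +y corner (lid axes), +49 mm in x and +69 mm in y from the lid's centre, at a round dark thumb mark that lies right over a gasket corner when the lid is on; a good place to press. With the lid fully home it is 57 mm above the desk, and up to 65 mm while that corner is still up.
- lid_corner_d (a point): Top of the lid's plate at its +x -y corner (lid axes), +49 mm in x and -69 mm in y from the lid's centre, at a round dark thumb mark that lies right over a gasket corner when the lid is on; a good place to press. With the lid fully home it is 57 mm above the desk, and up to 65 mm while that corner is still up.
- gasket_near_right (a joint): How far (m) the gasket corner at (-49, -69) mm (x, y from the box's centre, box axes) has been pressed into the rim: 0 = stands 9 mm proud of the rim, 0.008 = fully home, 1 mm proud. It takes about 7 N to push it in, and it stays where it is pushed; the lid's own weight does not push it. It starts a little pressed, 0 to 2.5 mm.
- gasket_near_left (a joint): How far (m) the gasket corner at (-49, +69) mm (x, y from the box's centre, box axes) has been pressed into the rim: 0 = stands 9 mm proud of the rim, 0.008 = fully home, 1 mm proud. It takes about 7 N to push it in, and it stays where it is pushed; the lid's own weight does not push it. It starts a little pressed, 0 to 2.5 mm.
- gasket_far_right (a joint): How far (m) the gasket corner at (+49, -69) mm (x, y from the box's centre, box axes) has been pressed into the rim: 0 = stands 9 mm proud of the rim, 0.008 = fully home, 1 mm proud. It takes about 7 N to push it in, and it stays where it is pushed; the lid's own weight does not push it. It starts a little pressed, 0 to 2.5 mm.
- gasket_far_left (a joint): How far (m) the gasket corner at (+49, +69) mm (x, y from the box's centre, box axes) has been pressed into the rim: 0 = stands 9 mm proud of the rim, 0.008 = fully home, 1 mm proud. It takes about 7 N to push it in, and it stays where it is pushed; the lid's own weight does not push it. It starts a little pressed, 0 to 2.5 mm.
- reagent_bottle_center (a point): Centre of a white screw-cap bottle, 58 mm diameter, 142 mm tall, standing loose on the desk (this point 71 mm up). A bystander.
- dropper_center (a point): Centre of a brown dropper bottle, 34 mm diameter, 102 mm tall, standing loose on the desk (this point 51 mm up). A bystander.
- cup_center (a point): Centre of a clear light specimen cup, 67 mm diameter, 68 mm tall, standing loose on the desk (this point 34 mm up). A bystander.
- microscope: White microscope fixed on the desk, an obstacle; origin at the centre of its base (base 240 x 148 mm, 29 mm high, long side along its x). Its stand and knobs rise at the end towards the robot, 270 mm high, and its head and eyepieces reach 420 mm. Nothing needs to be done with it.
There are look-alikes about, which are no part of the job. Of the things like the part that bears coverslips_center, leave any that is orange; of the rest the larger one is meant.

How it is judged (in metres and radians):
On the way, in this order (a step that is already met when the one before it is completed fails the run):
1. the coverslip box lies in the dry box (x of coverslips_center in the frame of dry_box between -0.045 and 0.045 m and y of coverslips_center in the frame of dry_box between -0.065 and 0.065 m and z of coverslips_center in the frame of dry_box below 0.045 m), for 0.2 s.
2. the lid lies squarely over the rim on the gasket, no gasket corner home yet (horizontal distance between lid_handle and dry_box below 0.008 m and angle between the x axis of lid and the x axis of dry_box, either way round below 0.12 rad and z of lid in the frame of dry_box below 0.047 m and value of joint each of gasket_near_right, gasket_near_left, gasket_far_right, gasket_far_left below 0.006 m), for 0.2 s.
3. a first gasket corner is pressed home (6.2 mm or more of 8) while at least one other is still up (less than 4.5 mm) (value of joint any of gasket_near_right, gasket_near_left, gasket_far_right, gasket_far_left above 0.0062 m and value of joint any of gasket_near_right, gasket_near_left, gasket_far_right, gasket_far_left below 0.0045 m), for 0.1 s.
4. two gasket corners are home while at least one other is still up ((value of joint each of gasket_near_right, gasket_near_left above 0.0062 m or value of joint each of gasket_near_right, gasket_far_right above 0.0062 m or value of joint each of gasket_near_right, gasket_far_left above 0.0062 m or value of joint each of gasket_near_left, gasket_far_right above 0.0062 m or value of joint each of gasket_near_left, gasket_far_left above 0.0062 m or value of joint each of gasket_far_right, gasket_far_left above 0.0062 m) and value of joint any of gasket_near_right, gasket_near_left, gasket_far_right, gasket_far_left below 0.0045 m), for 0.1 s.
At the end, for the whole second after the job is handed in: The coverslip box lies inside the dry box; the lid is square over the box (centre within 8 mm, turned less than 7 degrees), at rest, all four of its corners no more than 2.2 mm above the sealed height, and all four gasket corners pressed in by at least 6.2 of their 8 mm (all of step 1 and horizontal distance between lid_handle and dry_box below 0.008 m and angle between the x axis of lid and the x axis of dry_box, either way round below 0.12 rad and z of each of lid_corner_a, lid_corner_b, lid_corner_c, lid_corner_d in the frame of dry_box below 0.0592 m and value of joint each of gasket_near_right, gasket_near_left, gasket_far_right, gasket_far_left above 0.0062 m and linear speed of lid below 0.01 m/s); the robot touches nothing.
It fails at once if the white bottle is pushed more than 4 cm or knocked over (distance of reagent_bottle_center from where it was at the start of the episode above 0.04 m or angle between reagent_bottle_center's own z axis and vertical above 0.5 rad).
It fails at once if the dropper bottle is pushed more than 4 cm or knocked over (distance of dropper_center from where it was at the start of the episode above 0.04 m or angle between dropper_center's own z axis and vertical above 0.5 rad).
It fails at once if the specimen cup is pushed more than 4 cm or knocked over (distance of cup_center from where it was at the start of the episode above 0.04 m or angle between cup_center's own z axis and vertical above 0.5 rad).
It also fails if it takes over 72 s, if anything falls off the work surface, if the arm or the gripper's body presses on something with over 40 N, if the wrist force passes 120 N, or if a joint passes its speed limit or range.

## Working session

There is one attempt and no reset: what is moved stays moved. The work goes in short steps, Python scripts to look and compute and a shell command to move; the robot and the scene stay as the last step left them, time stands still between calls to the robot, and variables do not carry over. Pictures are saved under pics/ and viewed, at most 10 in all, crops included, and the job is handed in when it is done.

```bash
ls; mkdir -p pics
python3 - <<'E'
from cell import ctrl
import cv2,numpy as np
s=ctrl.read_state();print(s)
for n in("top","side"):
    i=ctrl.get_image(n);cv2.imwrite(f"pics/{n}0.png",i["pixels"][...,::-1])
    print(n,{k:(np.round(v,3).tolist() if k=="pose" else v) for k,v in i.items() if k!="pixels"})
i=ctrl.get_image("wrist");print({k:(np.round(v,3).tolist() if k[0]=="T" else v) for k,v in i.items() if k!="pixels"})
E
```

```text
pics
{'clock': 0.0, 'qpos': array([-1.41583772,  0.62937044,  0.03840952,  1.51837655, -0.02701386,
        0.99630147, -0.01999978]), 'qd': array([-0.00079821,  0.00163941,  0.00054719, -0.00099737,  0.00111971,
       -0.00058209,  0.0010591 ]), 'tau': array([-8.91570210e-06, -5.63396502e+01,  1.22627556e+00, -1.93442774e+01,
        1.10446976e-02,  1.05427866e-02, -5.62627331e-07]), 'eef_pos': array([142.14119061, 633.61791372, 230.37001087]), 'tool_rot': array([-3.13965360e+00, -3.56104110e-06,  2.92085276e+00]), 'force': array([-0.18182703, -0.23913331, -0.64881583]), 'torque': array([-0.01191494, -0.02047557, -0.03628341]), 'gripper_force': 0.0, 'width': 85.36382918182149}
top {'fx': 446.0036702861105, 'fy': 446.0036702861105, 'cx': 312.4829616790392, 'cy': 229.40820946429966, 'k1': 0.03145349342888478, 'pose': [[-0.012, 0.999, -0.044, 496.486], [-1.0, -0.012, 0.003, 3.828], [0.002, 0.044, 0.999, 981.972], [0.0, 0.0, 0.0, 1.0]]}
side {'fx': 472.6599290414578, 'fy': 472.6599290414578, 'cx': 320.4897372254138, 'cy': 234.62151590764122, 'k1': -0.11519217391107439, 'pose': [[-0.994, 0.034, -0.106, 430.242], [-0.111, -0.369, 0.923, 1026.13], [-0.007, 0.929, 0.371, 488.5], [0.0, 0.0, 0.0, 1.0]]}
{'fx': 409.30021429931867, 'fy': 409.30021429931867, 'cx': 316.336326653872, 'cy': 239.09679035450216, 'k1': -0.08807677304860144, 'T_tool_cam': [[-0.0, 0.955, 0.295, 74.311], [1.0, 0.0, -0.0, 0.22], [-0.0, 0.295, -0.955, -143.475], [0.0, 0.0, 0.0, 1.0]]}
```

View pics/top0.png

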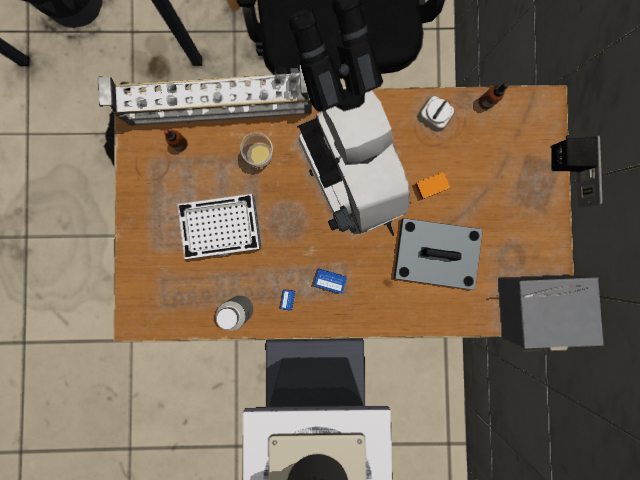

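View pics/side0.png

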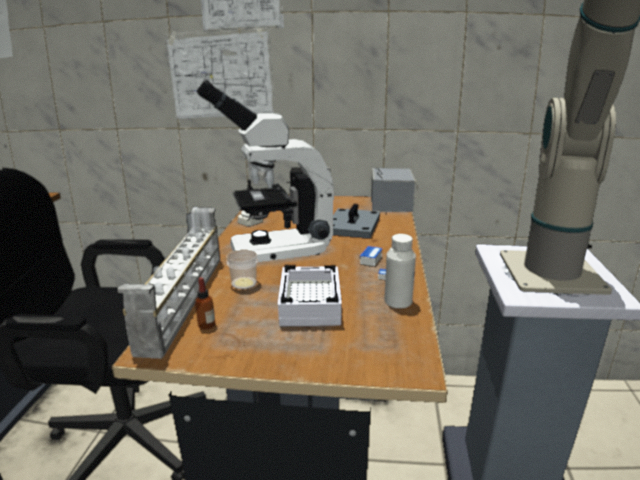

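The top view shows these candidates for the coverslip box: large blue/white (330,281), small blue/white (287,300) and orange (433,186). By the description I want the one at (330,281). The dry box is at (218,227), the lid at (440,253), the white bottle at (231,314), the cup at (257,152), the dropper at (175,140) and the microscope at (355,170). The side view agrees: bottle (400,275), dry box (310,295).

```bash
cat > h.py <<'E'
from cell import ctrl
import cv2,numpy as np
from scipy.spatial.transform import Rotation as R
def cam(n):
    s=ctrl.read_state(); i=ctrl.get_image(n)
    if n=="wrist":
        T=np.eye(4);T[:3,:3]=R.from_euler("xyz",s["tool_rot"]).as_matrix();T[:3,3]=s["eef_pos"]
        i["pose"]=T@i["T_tool_cam"]
    return i
def K(i): return np.array([[i["fx"],0,i["cx"]],[0,i["fy"],i["cy"]],[0,0,1]]),np.array([i["k1"],0,0,0.])
def unproj(i,uv,z):
    k,d=K(i);uv=np.asarray(uv,float).reshape(-1,1,2)
    p=cv2.undistortPoints(uv,k,d)[:,0]
    D=np.c_[p[:,0],-p[:,1],-np.ones(len(p))]@i["pose"][:3,:3].T
    o=i["pose"][:3,3];t=(z-o[2])/D[:,2]
    return o+D*t[:,None]
def proj(i,P):
    k,d=K(i);M=np.linalg.inv(i["pose"]);P=np.asarray(P,float).reshape(-1,3)
    c=(P@M[:3,:3].T+M[:3,3])*[1,-1,-1]
    return cv2.projectPoints(c,np.zeros(3),np.zeros(3),k,d)[0][:,0]
def save(i,name,box=None,s=1):
    m=i["pixels"][...,::-1]
    if box: m=m[box[1]:box[3],box[0]:box[2]]
    cv2.imwrite("pics/"+name,cv2.resize(m,None,fx=s,fy=s,interpolation=cv2.INTER_CUBIC))
def rects(mask,i,z,amin=30):
    for c in cv2.findContours(mask.astype(np.uint8),cv2.RETR_EXTERNAL,cv2.CHAIN_APPROX_NONE)[0]:
        if cv2.contourArea(c)<amin: continue
        r=cv2.minAreaRect(c);b=cv2.boxPoints(r);w=unproj(i,b,z)[:,:2]
        e=[w[1]-w[0],w[2]-w[1]];L=[np.linalg.norm(v) for v in e];l=e[int(np.argmax(L))]
        print(np.round(r[0]),"c",w.mean(0).round(1),"sz",np.round(L,1),"long ang",round(float(np.degrees(np.arctan2(l[1],l[0])))%180,1))
E
python3 - <<'E'
from h import *
i=cam("top");save(i,"crop1.png",(170,180,500,340),2.4)
h=cv2.cvtColor(i["pixels"],cv2.COLOR_RGB2HSV);H,S,V=cv2.split(h)
blue=(H>95)&(H<130)&(S>120)
blue=cv2.morphologyEx(blue.astype(np.uint8),cv2.MORPH_CLOSE,np.ones((7,7)))
print("blue");rects(blue,i,22)
sub=np.zeros(H.shape,bool);sub[210:300,385:495]=1
print("dark marks");rects((V<60)&sub,i,22,15)
E
```

```text
blue
[287. 299.] c [389.7  56.5] sz [40.8 24.3] long ang 170.0
[330. 281.] c [428.4 -35.2] sz [38.1 62.7] long ang 73.4
dark marks
[468. 280.] c [ 425.6 -330. ] sz [17.  19.1] long ang 178.2
[404. 272.] c [ 445.7 -193.5] sz [18.2 19.5] long ang 44.1
[440. 254.] c [ 482.9 -272.2] sz [20.6 86.2] long ang 81.4
[474. 235.] c [ 522.1 -345. ] sz [19.8 18. ] long ang 134.1
[410. 227.] c [ 542.6 -208. ] sz [18.4 18.2] long ang 134.1
[389. 228.] c [ 538.8 -163.9] sz [13.8 30.4] long ang 8.3
[398. 248.] c [ 495.9 -181.7] sz [128.    4.6] long ang 171.5
```

View pics/crop1.png

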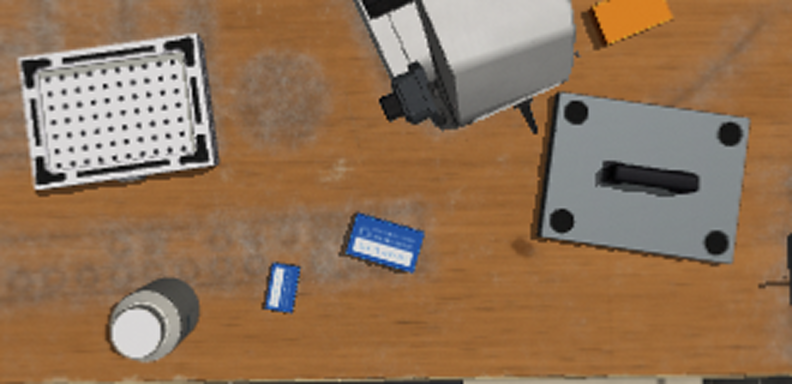

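The crop confirms it: the blue-and-white box at (330,281) measures 38x63 mm, the smaller one 41x24. So (330,281) is the target. The lid with its four marks is at (404..474, 227..280) and the rim corners are near (178,204), (252,195), (260,249), (185,259).

```bash
cat >> h.py <<'E'
def plan(x,y,z,yaw,n,p0=None):
    "constant per-row tool twist (shift mm then turn) to target, tool down, yaw deg; returns resulting pose"
    from scipy.optimize import fsolve
    if p0 is None:
        s=ctrl.read_state();p0=(*s["eef_pos"],np.degrees(s["tool_rot"][2]))
    dy=(yaw-p0[3]+180)%360-180;w=dy/n
    def run(v):
        q=np.array(p0[:2],float);a=p0[3]
        for _ in range(n):
            t=np.radians(a+w/2)
            q=q+v[0]*np.array([np.cos(t),np.sin(t)])+v[1]*np.array([np.sin(t),-np.cos(t)]);a+=w
        return q
    v=fsolve(lambda v:run(v)-[x,y],[0,0])
    print(f"{n} rows: turn z {-w:.2f} shift m {v[0]/1e3:.4f} {v[1]/1e3:.4f} {-(z-p0[2])/n/1e3:.4f}")
    return (x,y,z,yaw)
E
python3 - <<'E'
from h import *
i=cam("top")
c=unproj(i,[(178.3,204.2),(252.5,194.6),(260,248.75),(185.4,259.2)],50)[:,:2]
print(c.round(1),c.mean(0),[np.linalg.norm(c[k]-c[k-1]) for k in range(4)])
for a,b in((0,1),(3,2)):
    d=c[a]-c[b];print(np.degrees(np.arctan2(d[1],d[0])))
print("bottle cap",unproj(i,(228,318),142),"cup",unproj(i,(257,145),68),"dropper",unproj(i,(172,133),102),"knob",unproj(i,[(335,225)],100),"head",unproj(i,[(405,215),(345,232)],270))
s=ctrl.read_state();print(s["clock"])
p=plan(428,-35,140,73.4,22)
E
```

```text
[[593.8 280.7]
 [612.2 125.9]
 [498.6 111. ]
 [478.9 265.9]] [545.85955442 195.87367152] [np.float64(115.83464148570643), np.float64(155.9093775362601), np.float64(114.59717119324056), np.float64(156.16333126522818)]
96.79657496875467
97.25158782272817
bottle cap [[370.24797657 160.76258511 142.        ]] cup [[712.66108687 113.48285518  68.        ]] dropper [[730.11467497 277.44106778 102.        ]] knob [[543.6259067  -43.51608461 100.        ]] head [[ 549.18057087 -146.49707897  270.        ]
 [ 523.14786381  -50.20098163  270.        ]]
0.25
22 rows: turn z 4.27 shift m -0.0368 -0.0047 0.0041
```

```bash
python3 -m handwheel '[[[0,0,4.27],[-0.0368,-0.0047,0.002],0],[[0,0,4.27],[-0.0368,-0.0047,0.002],0],[[0,0,4.27],[-0.0368,-0.0047,0.002],0],[[0,0,4.27],[-0.0368,-0.0047,0.002],0],[[0,0,4.27],[-0.0368,-0.0047,0.002],0]]'
python3 -m handwheel '[[[0,0,4.27],[-0.0368,-0.0047,0.002],0],[[0,0,4.27],[-0.0368,-0.0047,0.002],0],[[0,0,4.27],[-0.0368,-0.0047,0.002],0],[[0,0,4.27],[-0.0368,-0.0047,0.002],0],[[0,0,4.27],[-0.0368,-0.0047,0.002],0]]'
python3 -m handwheel '[[[0,0,4.27],[-0.0368,-0.0047,0.002],0],[[0,0,4.27],[-0.0368,-0.0047,0.002],0],[[0,0,4.27],[-0.0368,-0.0047,0.002],0],[[0,0,4.27],[-0.0368,-0.0047,0.002],0],[[0,0,4.27],[-0.0368,-0.0047,0.002],0]]'
python3 -m handwheel '[[[0,0,4.27],[-0.0368,-0.0047,0.008],0],[[0,0,4.27],[-0.0368,-0.0047,0.008],0],[[0,0,4.27],[-0.0368,-0.0047,0.008],0],[[0,0,4.27],[-0.0368,-0.0047,0.008],0],[[0,0,4.27],[-0.0368,-0.0047,0.008],0]]'
python3 -m handwheel '[[[0,0,4.27],[-0.0368,-0.0047,0.008],0],[[0,0,4.27],[-0.0368,-0.0047,0.008],0],[[0,0,0],[0,0,0],0],[[0,0,0],[0,0,0],0],[[0,0,0],[0,0,0],0]]'
python3 - <<'E'
from h import *
i=cam("wrist");print(i["pose"][:3,3])
H,S,V=cv2.split(cv2.cvtColor(i["pixels"],cv2.COLOR_RGB2HSV))
b=cv2.morphologyEx(((H>95)&(H<130)&(S>120)).astype(np.uint8),cv2.MORPH_CLOSE,np.ones((25,25)))
rects(b,i,22,200)
plan(428,-35,140,73.4,4);plan(428,-35,2,73.4,6)
save(i,"w1.png")
E
```

```text
clock: 0.67
eef_pos: [306.2, 545.6, 221.1]
tool_rot: [3.141, 0.0, 2.545]
force: [-0.2, 0.5, 0.2]
width: 85.5
gripper_force: 0.0
clock: 1.08
eef_pos: [424.9, 404.0, 211.2]
tool_rot: [3.141, 0.0, 2.172]
force: [1.0, 0.4, -0.4]
width: 85.3
gripper_force: 0.0
clock: 1.5
eef_pos: [483.9, 229.1, 201.3]
tool_rot: [3.141, 0.0, 1.799]
force: [1.3, 0.1, -1.3]
width: 85.5
gripper_force: 0.0
clock: 1.92
eef_pos: [475.3, 44.8, 161.2]
tool_rot: [3.14, -0.0, 1.427]
force: [-0.0, 0.3, -0.3]
width: 85.5
gripper_force: 0.0
clock: 2.33
eef_pos: [453.2, -23.8, 145.4]
tool_rot: [3.141, -0.001, 1.282]
force: [0.6, -0.0, -0.1]
width: 85.5
gripper_force: 0.0
[475.54698405  48.30465114 288.95730211]
[284. 250.] c [428.5 -33. ] sz [36.8 61.9] long ang 73.2
[187. 137.] c [391.8  59.1] sz [40.4 23.5] long ang 169.2
[60.  8.] c [342.5 159. ] sz [19.6  8.9] long ang 158.9
4 rows: turn z 0.03 shift m -0.0047 -0.0052 0.0014
6 rows: turn z 0.02 shift m -0.0031 -0.0035 0.0239
```

```bash
sed -i 's#np.radians(a+w/2)#np.radians(a)#' h.py
python3 -m handwheel '[[[0,0,0],[-0.0055,-0.0065,0.02],0],[[0,0,0],[-0.0055,-0.0065,0.025],0],[[0,0,0],[-0.0045,-0.0065,0.025],0],[[0,0,0],[0,0,0.025],0],[[0,0,0],[0,0,0.025],0]]'
python3 - <<'E'
from h import *
plan(428.5,-33.7,2,73.4,4)
E
```

```text
clock: 2.8
eef_pos: [428.0, -30.1, 36.4]
tool_rot: [-3.134, -0.005, 1.285]
force: [-0.0, 1.3, -0.6]
width: 85.8
gripper_force: 0.0
4 rows: turn z 0.05 shift m -0.0008 0.0004 0.0086
```

```bash
python3 -m handwheel '[[[0,0,0],[-0.001,-0.0013,0.012],0],[[0,0,0],[0,0,0.0115],0],[[0,0,0],[0,0,0],0],[[0,0,0],[0,0,0],0.3],[[0,0,0],[0,0,0],0.6]]'
python3 -m handwheel '[[[0,0,0],[0,0,0],1],[[0,0,0],[0,0,0],1],[[0,0,0],[0,0,0],1],[[0,0,0],[0,0,0],1],[[0,0,0],[0,0,0],1]]'
python3 -m handwheel '[[[0,0,0],[0,0,0],1],[[0,0,0],[0,0,0],1],[[0,0,0],[0,0,0],1]]'
```

```text
clock: 3.22
eef_pos: [427.8, -31.3, 16.0]
tool_rot: [-3.138, -0.004, 1.283]
force: [0.2, 0.0, 0.5]
width: 63.8
gripper_force: 0.0
clock: 3.63
eef_pos: [427.7, -32.1, 16.6]
tool_rot: [-3.138, -0.005, 1.281]
force: [-1.0, 0.5, 7.6]
width: 34.3
gripper_force: 59.1
clock: 3.88
eef_pos: [427.7, -32.1, 16.6]
tool_rot: [-3.139, -0.005, 1.281]
force: [-0.6, 0.9, 7.4]
width: 34.4
gripper_force: 59.1
```

```bash
python3 -m handwheel '[[[0,0,0],[0,0,0],0.3],[[0,0,0],[0,0,0],0.2],[[0,0,0],[0,0,0],0.2],[[0,0,0],[0,0,0],0.2]]'
python3 -m handwheel '[[[0,0,0],[0,0,0.007],0.2],[[0,0,0],[0,0,0.007],0.2],[[0,0,0],[0,0,0],0.2]]'
python3 - <<'E'
from h import *
i=cam("wrist");save(i,"w2.png")
E
```

```text
clock: 4.22
eef_pos: [427.2, -32.4, 15.7]
tool_rot: [-3.137, -0.004, 1.281]
force: [0.0, -0.3, 0.6]
width: 68.2
gripper_force: 0.0
clock: 4.47
eef_pos: [430.3, -32.5, 4.0]
tool_rot: [-3.13, -0.002, 1.28]
force: [-0.5, 0.5, -0.4]
width: 68.5
gripper_force: 0.0
```

View pics/w2.png

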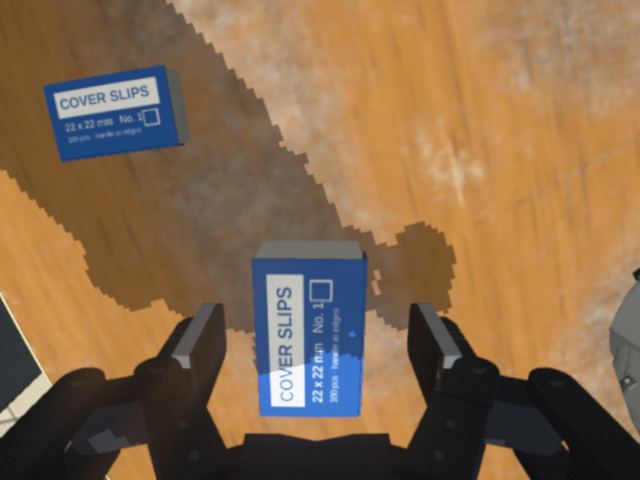

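The wrist picture shows the target box at (310,330), upright and centred between the pads (200,340)/(440,340), with the small box away at (115,110).

```bash
python3 -m handwheel '[[[0,0,0],[0,0,0.001],0.4],[[0,0,0],[0,0,0],0.6],[[0,0,0],[0,0,0],1],[[0,0,0],[0,0,0],1],[[0,0,0],[0,0,0],1]]'
python3 -m handwheel '[[[0,0,0],[0,0,0],1],[[0,0,0],[0,0,0],1],[[0,0,0],[0,0,0],1]]'
python3 -m handwheel '[[[0,0,0],[0,0,-0.02],1],[[0,0,0],[0,0,-0.03],1],[[0,0,0],[0,0,-0.03],1],[[0,0,0],[0,0,-0.03],1],[[0,0,0],[0,0,0],1]]'
python3 - <<'E'
from h import *
plan(546,196,115,97,8)
E
```

```text
clock: 4.93
eef_pos: [430.2, -32.5, 4.3]
tool_rot: [-3.13, -0.002, 1.281]
force: [-0.8, 0.2, 3.9]
width: 35.2
gripper_force: 60.3
clock: 5.18
eef_pos: [430.2, -32.5, 4.3]
tool_rot: [-3.13, -0.002, 1.281]
force: [-0.3, 0.2, 6.1]
width: 35.1
gripper_force: 60.5
clock: 5.6
eef_pos: [433.7, -33.8, 117.7]
tool_rot: [-3.137, -0.003, 1.281]
force: [-0.3, -0.4, -0.5]
width: 35.2
gripper_force: 60.2
8 rows: turn z -2.95 shift m 0.0303 0.0109 0.0003
```

```bash
python3 -m handwheel '[[[0,0,-3],[0.0303,0.0109,0],1],[[0,0,-3],[0.0303,0.0109,0],1],[[0,0,-3],[0.0303,0.0109,0],1],[[0,0,-3],[0.0303,0.0109,0],1],[[0,0,-3],[0.0303,0.0109,0],1]]'
python3 -m handwheel '[[[0,0,-3],[0.0303,0.0109,0],1],[[0,0,-3],[0.0303,0.0109,0],1],[[0,0,-3],[0.0303,0.0109,0],1],[[0,0,0],[0,0,0],1],[[0,0,0],[0,0,0],1]]'
python3 - <<'E'
from h import *
i=cam("wrist");save(i,"w3.png")
plan(546,196,30,97,4)
# gasket predicted pixels, box at (546,196),97 => x axis = 7 deg
a=np.radians(7);Rm=np.array([[np.cos(a),-np.sin(a)],[np.sin(a),np.cos(a)]])
for o in((-58,-78),(-58,78),(58,78),(58,-78)): print(o,proj(i,[*(Rm@o+[546,196]),50]).round(1))
E
```

```text
clock: 6.02
eef_pos: [513.1, 106.9, 113.4]
tool_rot: [-3.131, -0.005, 1.545]
force: [0.3, -1.6, -0.5]
width: 35.1
gripper_force: 60.2
clock: 6.43
eef_pos: [542.5, 199.6, 113.0]
tool_rot: [-3.131, -0.007, 1.704]
force: [-1.1, -0.8, -0.9]
width: 35.3
gripper_force: 60.2
4 rows: turn z 0.11 shift m -0.0004 0.0009 0.0208
(-58, -78) [[223.5 386.6]]
(-58, 78) [[205.8 116.9]]
(58, 78) [[441.6 119.8]]
(58, -78) [[415.4 389.4]]
```

View pics/w3.png

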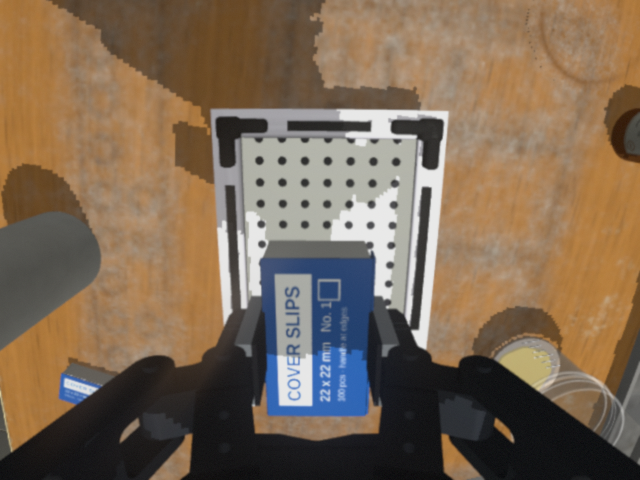

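The wrist picture shows the far rim corners at (212,109) and (448,110), slightly off the prediction of (206,117) and (442,120). The held box is at (318,330), square to the mouth.

Run:
```python
from h import *
s=ctrl.read_state();T=np.eye(4);T[:3,:3]=R.from_euler("xyz",s["tool_rot"]).as_matrix();T[:3,3]=s["eef_pos"]
i=ctrl.get_image("wrist");i["pose"]=T@i["T_tool_cam"]
c=unproj(i,[(212,109),(448,110)],50)[:,:2];d=c[1]-c[0];a=np.arctan2(d[1],d[0]);print(c,np.linalg.norm(d),np.degrees(a))
print("centre",c.mean(0)+78*np.array([np.sin(a),-np.cos(a)]))
plan(549,198,25,97,5)
```

```text
[[481.74915707 268.26928442]
 [596.44224156 282.96538448]] 115.63078736004614 7.301758101691691
centre [549.00911279 198.24987208]
5 rows: turn z 0.07 shift m 0.0002 0.0014 0.0177
```

```bash
python3 -m handwheel '[[[0,0,0],[0,0.0025,0.015],1],[[0,0,0],[0,0.0025,0.02],1],[[0,0,0],[0,0,0.02],1],[[0,0,0],[0,0,0.015],1],[[0,0,0],[0,0,0],1]]'
python3 - <<'E'
from h import *
print(plan(548,198,26,97,1))
E
```

```text
clock: 6.95
eef_pos: [544.7, 196.0, 40.5]
tool_rot: [-3.126, -0.005, 1.697]
force: [-1.2, 0.3, -0.5]
width: 35.5
gripper_force: 60.1
1 rows: turn z 0.24 shift m 0.0015 0.0035 0.0145
(548, 198, 26, 97)
```

```bash
python3 -m handwheel '[[[0,0,0],[0,0.003,0.007],1],[[0,0,0],[0,0,0.006],1],[[0,0,0],[0,0,0],1],[[0,0,0],[0,0,0],1]]'
```

```text
clock: 7.28
eef_pos: [550.3, 198.3, 31.2]
tool_rot: [-3.132, -0.007, 1.699]
force: [0.1, -0.3, -0.8]
width: 35.4
gripper_force: 60.1
```

```bash
python3 -m handwheel '[[[0,0,0],[0,-0.001,0.0045],1],[[0,0,0],[0,0,0],1],[[0,0,0],[0,0,0],1]]'
python3 -m handwheel '[[[0,0,0],[0,0,0],0.5],[[0,0,0],[0,0,0],0.45],[[0,0,0],[0,0,0],0.45],[[0,0,0],[0,0,0],0.45]]'
python3 -m handwheel '[[[0,0,0],[0,0,-0.02],0.45],[[0,0,0],[0,0,-0.03],0.45],[[0,0,0],[0,0,-0.03],0.45],[[0,0,0],[0,0,-0.03],0.45],[[0,0,0],[0,0,-0.03],0]]'
python3 -m handwheel '[[[0,0,0],[0,0,-0.03],0],[[0,0,0],[0,0,-0.03],0],[[0,0,0],[0,0,0],0],[[0,0,0],[0,0,0],0],[[0,0,0],[0,0,0],0]]'
python3 - <<'E'
from h import *
i=cam("wrist");save(i,"w4.png")
s=ctrl.read_state();print(s["clock"],s["eef_pos"],np.degrees(s["tool_rot"]))
a=np.radians(7.1);Rm=np.array([[np.cos(a),-np.sin(a)],[np.sin(a),np.cos(a)]])
for o in((-58,-78),(-58,78),(58,78),(58,-78)): print(o,proj(i,[*(Rm@o+[549,198.2]),50]).round(1))
E
```

```text
clock: 7.53
eef_pos: [548.9, 198.5, 26.7]
tool_rot: [-3.132, -0.007, 1.7]
force: [-0.2, 0.8, -0.8]
width: 35.2
gripper_force: 60.1
clock: 7.87
eef_pos: [549.2, 198.4, 26.7]
tool_rot: [-3.132, -0.007, 1.7]
force: [-0.3, -0.2, 0.2]
width: 47.3
gripper_force: 0.0
clock: 8.28
eef_pos: [550.3, 197.4, 168.0]
tool_rot: [-3.132, -0.006, 1.699]
force: [0.6, 1.0, -0.4]
width: 57.7
gripper_force: 0.0
clock: 8.7
eef_pos: [550.5, 197.5, 226.1]
tool_rot: [-3.131, -0.007, 1.7]
force: [-0.2, -0.3, -1.1]
width: 85.2
gripper_force: 0.0
8.75 [550.15852497 197.39685033 225.43409782] [-179.32851419   -0.38314542   97.39928655]
(-58, -78) [[247.8 299.8]]
(-58, 78) [[239.4 110.5]]
(58, 78) [[393.1 111.3]]
(58, -78) [[382.8 301. ]]
```

View pics/w4.png

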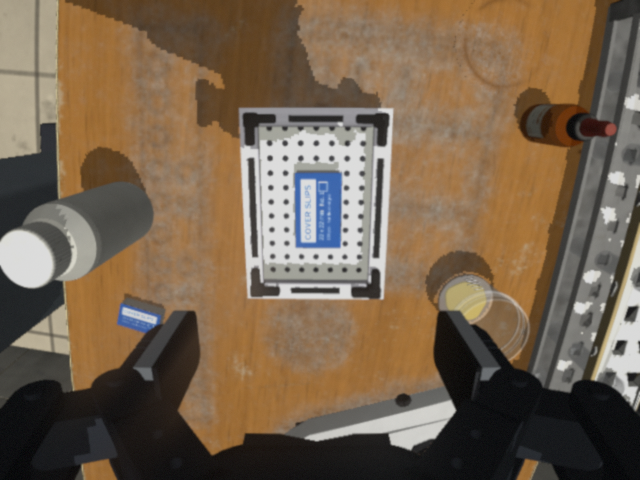

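The coverslip box lies flat in the dry box at (318,208). Rim corners are at (240,108), (393,108), (384,298) and (247,299).

Run:
```python
from h import *
i=cam("wrist")
c=unproj(i,[(240,108),(393,108),(384,298),(247,299)],50)[:,:2];print(c.round(1),c.mean(0),[np.linalg.norm(c[k]-c[k-1]).round(1) for k in range(4)])
for a,b in((0,3),(1,2)):
    d=c[a]-c[b];print(np.degrees(np.arctan2(d[1],d[0])))
p=plan(430,-60,170,80,8)
p=plan(484,-269,130,81.6,7,p)
```

```text
[[481.7 270.2]
 [595.8 284.9]
 [616.  131. ]
 [499.9 114.4]] [548.33174071 200.10403586] [np.float64(156.9), np.float64(115.0), np.float64(155.3), np.float64(117.3)]
96.64735165992923
97.47769698312966
8 rows: turn z 2.17 shift m -0.0323 -0.0150 0.0069
7 rows: turn z -0.23 shift m -0.0282 0.0124 0.0057
```

```bash
python3 - <<'E'
from h import *
p=plan(412,-60,175,80,10)
p=plan(484,-269,130,81.6,7,p)
E
python3 -m handwheel '[[[0,0,1.7],[-0.0258,-0.0130,0.005],0],[[0,0,1.7],[-0.0258,-0.0130,0.005],0],[[0,0,1.7],[-0.0258,-0.0130,0.005],0],[[0,0,1.7],[-0.0258,-0.0130,0.005],0],[[0,0,1.7],[-0.0258,-0.0130,0.005],0]]'
python3 -m handwheel '[[[0,0,1.7],[-0.0258,-0.0140,0.005],0],[[0,0,1.7],[-0.0258,-0.0140,0.005],0],[[0,0,1.7],[-0.0258,-0.0140,0.005],0],[[0,0,1.7],[-0.0258,-0.0140,0.005],0],[[0,0,1.7],[-0.0258,-0.0140,0.005],0]]'
python3 - <<'E'
from h import *
p=plan(484,-269,130,81.6,8)
E
```

```text
10 rows: turn z 1.74 shift m -0.0259 -0.0137 0.0050
7 rows: turn z -0.23 shift m -0.0278 0.0150 0.0064
clock: 9.22
eef_pos: [493.7, 63.0, 200.1]
tool_rot: [-3.129, -0.004, 1.55]
force: [0.1, -0.2, 0.3]
width: 85.0
gripper_force: 0.0
clock: 9.63
eef_pos: [413.4, -59.6, 175.6]
tool_rot: [-3.129, -0.003, 1.402]
force: [-0.4, -1.0, -0.5]
width: 85.5
gripper_force: 0.0
8 rows: turn z -0.16 shift m -0.0244 0.0129 0.0057
```

```bash
python3 -m handwheel '[[[-0.1,0,-0.16],[-0.0244,0.0129,0.004],0],[[-0.1,0,-0.16],[-0.0244,0.0129,0.004],0],[[-0.1,0,-0.16],[-0.0244,0.0129,0.004],0],[[-0.1,0,-0.16],[-0.0244,0.0129,0.004],0],[[-0.1,0,-0.16],[-0.0244,0.0129,0.004],0]]'
python3 -m handwheel '[[[-0.1,0,-0.16],[-0.0244,0.0129,0.004],0],[[-0.1,0,-0.16],[-0.0244,0.0129,0.004],0],[[0,0,-0.16],[-0.0244,0.0129,0.004],0],[[0,0,0],[0,0,0],0],[[0,0,0],[0,0,0],0]]'
python3 - <<'E'
from h import *
i=cam("wrist");save(i,"w5.png")
H,S,V=cv2.split(cv2.cvtColor(i["pixels"],cv2.COLOR_RGB2HSV))
print("marks");rects(V<50,i,22,100)
a=np.radians(-8.4);Rm=np.array([[np.cos(a),-np.sin(a)],[np.sin(a),np.cos(a)]])
for o in((-49,-69),(-49,69),(49,69),(49,-69)): print(o,proj(i,[*(Rm@o+[484,-269]),22]).round(1))
plan(484,-269,29,81.6,4)
E
```

```text
clock: 10.05
eef_pos: [458.2, -190.3, 154.3]
tool_rot: [-3.137, -0.004, 1.417]
force: [0.1, 0.5, 1.5]
width: 85.6
gripper_force: 0.0
clock: 10.47
eef_pos: [485.0, -268.8, 141.9]
tool_rot: [-3.14, -0.003, 1.423]
force: [-0.3, 0.6, -0.1]
width: 85.8
gripper_force: 0.0
marks
[320. 396.] c [ 466.2 -420. ] sz [488.3 186.5] long ang 171.5
[314. 234.] c [ 484.  -272.9] sz [89.2 18.6] long ang 80.8
[393. 122.] c [ 543.7 -206. ] sz [18.7 19. ] long ang 84.6
[236. 122.] c [ 446.3 -191.1] sz [20.6 20.7] long ang 79.3
[531.  69.] c [ 633.5 -184.4] sz [27.9 16.6] long ang 19.1
[482.  50.] c [ 603.  -169.9] sz [18.7 27.5] long ang 116.3
[393.  28.] c [ 549.8 -150.7] sz [24.4 18.8] long ang 30.4
[14. 50.] c [ 313.  -122.4] sz [19.9 61.8] long ang 74.0
(-49, -69) [[246.4 323.8]]
(-49, 69) [[235.2 126.4]]
(49, 69) [[391.5 126. ]]
(49, -69) [[381.8 323.6]]
4 rows: turn z 0.00 shift m -0.0005 -0.0002 0.0283
```

View pics/w5.png

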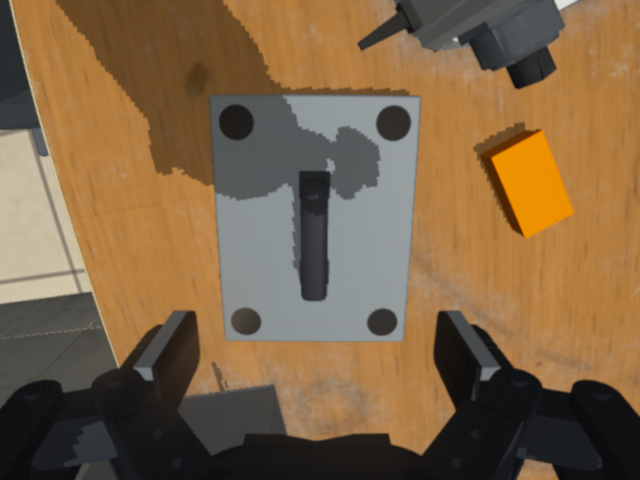

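The wrist view shows the lid with marks at (236,122), (393,122), (246,321) and (382,321), and the handle bar at (314,235). The orange box is at (530,185) and the microscope knob at the top right, clear of the gripper.

```bash
python3 -m handwheel '[[[0,0,0],[0.0015,-0.0005,0.02],0],[[0,0,0],[0,0,0.025],0],[[0,0,0],[0,0,0.025],0],[[0,0,0],[0,0,0.022],0],[[0,0,0],[0,0,0.01],0]]'
python3 -m handwheel '[[[0,0,0],[0,0,0],0],[[0,0,0],[0,0,0],0],[[0,0,0],[0,0,0],0]]'
```

```text
clock: 10.93
eef_pos: [484.3, -262.4, 38.6]
tool_rot: [-3.138, -0.007, 1.427]
force: [-0.1, -0.4, 1.2]
width: 85.6
gripper_force: 0.0
clock: 11.18
eef_pos: [486.5, -265.7, 42.4]
tool_rot: [3.139, -0.003, 1.426]
force: [-0.5, 0.1, 0.2]
width: 85.4
gripper_force: 0.0
```

```bash
python3 -m handwheel '[[[0,0,0],[-0.0015,-0.002,0.007],0],[[0,0,0],[0,0,0.006],0],[[0,0,0],[0,0,0],0.2],[[0,0,0],[0,0,0],0.4]]'
python3 -m handwheel '[[[0,0,0],[0,0,0],0.5],[[0,0,0],[0,0,0],0.6]]'
```

```text
clock: 11.52
eef_pos: [483.6, -266.5, 28.2]
tool_rot: [3.141, -0.004, 1.425]
force: [0.4, -0.0, 0.1]
width: 63.8
gripper_force: 0.0
clock: 11.68
eef_pos: [483.9, -266.7, 28.5]
tool_rot: [3.14, -0.004, 1.425]
force: [-0.1, 0.3, -0.5]
width: 39.0
gripper_force: 0.0
```

```bash
python3 -m handwheel '[[[0,0,0],[0,0,0],1],[[0,0,0],[0,0,0],1],[[0,0,0],[0,0,0],1],[[0,0,0],[0,0,0],1],[[0,0,0],[0,0,0],1]]'
python3 -m handwheel '[[[0,0,0],[0,0,0],1],[[0,0,0],[0,0,0],1],[[0,0,0],[0,0,0],1]]'
python3 -m handwheel '[[[0,0,0],[0,0,-0.015],1],[[0,0,0],[0,0,-0.02],1],[[0,0,0],[0,0,-0.02],1],[[0,0,0],[0,0,-0.02],1],[[0,0,0],[0,0,-0.02],1]]'
python3 -m handwheel '[[[0,0,0],[0,0,-0.02],1],[[0,0,0],[0,0,-0.02],1],[[0,0,0],[0,0,-0.01],1],[[0,0,0],[0,0,0],1],[[0,0,0],[0,0,0],1]]'
python3 - <<'E'
from h import *
i=cam("wrist");save(i,"w6.png");s=ctrl.read_state();z=s["eef_pos"][2]-7
H,S,V=cv2.split(cv2.cvtColor(i["pixels"],cv2.COLOR_RGB2HSV))
print("marks",z,np.degrees(s["tool_rot"]));rects(V<50,i,z,100)
p=plan(400,-190,180,82,4);p=plan(410,-30,185,86,5,p);p=plan(548.3,199.8,150,97.1,10,p)
E
```

```text
clock: 12.1
eef_pos: [484.0, -266.8, 28.6]
tool_rot: [3.14, -0.004, 1.425]
force: [-0.4, -0.0, 4.1]
width: 14.9
gripper_force: 59.2
clock: 12.35
eef_pos: [484.0, -266.8, 28.6]
tool_rot: [3.14, -0.004, 1.425]
force: [0.1, 0.7, 5.0]
width: 14.9
gripper_force: 59.4
clock: 12.77
eef_pos: [482.9, -266.5, 123.5]
tool_rot: [-3.141, -0.004, 1.425]
force: [0.1, -0.1, -2.1]
width: 14.3
gripper_force: 58.7
clock: 13.18
eef_pos: [483.4, -266.6, 172.8]
tool_rot: [3.141, -0.004, 1.426]
force: [0.2, -0.2, -2.4]
width: 15.0
gripper_force: 59.0
marks 165.17348377719907 [-179.97226623   -0.26295823   81.68973413]
[320. 348.] c [ 481.4 -300.6] sz [258.4 151.8] long ang 171.7
[180. 132.] c [ 445.4 -191.1] sz [20.8 21. ] long ang 78.0
[497.  83.] c [ 560.9 -190. ] sz [5.  7.3] long ang 110.0
4 rows: turn z -0.08 shift m 0.0160 -0.0233 -0.0020
5 rows: turn z -0.80 shift m 0.0320 -0.0016 -0.0010
10 rows: turn z -1.11 shift m 0.0228 0.0142 0.0035
```

Run:
```python
from h import *
p=plan(400,-190,200,82,5);p=plan(415,-30,210,86,7,p);p=plan(435,60,210,91,3,p);p=plan(548.3,199.8,170,97.1,10,p)
```

```text
5 rows: turn z -0.06 shift m 0.0128 -0.0186 -0.0056
7 rows: turn z -0.57 shift m 0.0230 -0.0004 -0.0014
3 rows: turn z -1.67 shift m 0.0303 0.0054 0.0000
10 rows: turn z -0.61 shift m 0.0132 0.0122 0.0040
```

```bash
python3 -m handwheel '[[[0,0,0],[0.0128,-0.0186,-0.0056],1],[[0,0,0],[0.0128,-0.0186,-0.0056],1],[[0,0,0],[0.0128,-0.0186,-0.0056],1],[[0,0,0],[0.0128,-0.0186,-0.0056],1],[[0,0,0],[0.0128,-0.0186,-0.0056],1]]'
python3 -m handwheel '[[[0,0,-0.6],[0.023,-0.0004,-0.0014],1],[[0,0,-0.6],[0.023,-0.0004,-0.0014],1],[[0,0,-0.6],[0.023,-0.0004,-0.0014],1],[[0,0,-0.6],[0.023,-0.0004,-0.0014],1],[[0,0,-0.6],[0.023,-0.0004,-0.0014],1]]'
python3 -m handwheel '[[[0,0,-0.6],[0.023,-0.0004,-0.0014],1],[[0,0,-0.6],[0.023,-0.0004,-0.0014],1],[[0,0,-1.7],[0.0303,0.0054,0],1],[[0,0,-1.7],[0.0303,0.0054,0],1],[[0,0,-1.7],[0.0303,0.0054,0],1]]'
python3 - <<'E'
from h import *
p=plan(548,200,170,97.1,10)
E
```

```text
clock: 13.65
eef_pos: [399.0, -189.3, 200.3]
tool_rot: [-3.14, -0.004, 1.425]
force: [-0.0, -0.3, -0.2]
width: 15.1
gripper_force: 59.0
clock: 14.07
eef_pos: [412.1, -74.8, 207.9]
tool_rot: [-3.141, -0.003, 1.478]
force: [-0.1, 0.4, -1.7]
width: 14.9
gripper_force: 59.0
clock: 14.48
eef_pos: [435.7, 61.3, 211.1]
tool_rot: [-3.142, -0.003, 1.589]
force: [0.7, 0.2, -2.5]
width: 15.1
gripper_force: 59.1
10 rows: turn z -0.61 shift m 0.0131 0.0121 0.0041
```

```bash
python3 -m handwheel '[[[0,0,-0.6],[0.0131,0.0121,0.003],1],[[0,0,-0.6],[0.0131,0.0121,0.003],1],[[0,0,-0.6],[0.0131,0.0121,0.003],1],[[0,0,-0.6],[0.0131,0.0121,0.003],1],[[0,0,-0.6],[0.0131,0.0121,0.003],1]]'
python3 -m handwheel '[[[0,0,-0.6],[0.0131,0.0121,0.003],1],[[0,0,-0.6],[0.0131,0.0121,0.003],1],[[0,0,-0.6],[0.0131,0.0121,0.003],1],[[0,0,-0.6],[0.0131,0.0121,0.003],1],[[0,0,-0.6],[0.0131,0.0121,0.003],1]]'
python3 -m handwheel '[[[0,0,0],[0,0,0],1],[[0,0,0],[0,0,0],1]]'
python3 - <<'E'
from h import *
p=plan(548.4,199.6,100,97.1,5)
E
```

```text
clock: 14.9
eef_pos: [493.7, 128.3, 195.8]
tool_rot: [-3.141, -0.003, 1.641]
force: [0.2, 0.5, -1.7]
width: 15.5
gripper_force: 59.1
clock: 15.32
eef_pos: [548.0, 198.9, 180.8]
tool_rot: [-3.141, -0.002, 1.693]
force: [0.8, 0.2, -2.0]
width: 15.2
gripper_force: 59.1
clock: 15.48
eef_pos: [547.7, 198.8, 180.8]
tool_rot: [-3.14, -0.002, 1.694]
force: [0.0, -0.6, -1.5]
width: 15.0
gripper_force: 59.1
5 rows: turn z -0.01 shift m 0.0001 0.0002 0.0162
```

```bash
python3 -m handwheel '[[[0,0,0],[0.0004,0.0008,0.018],1],[[0,0,0],[0,0,0.02],1],[[0,0,0],[0,0,0.02],1],[[0,0,0],[0,0,0.018],1],[[0,0,0],[0,0,0.006],1]]'
python3 -m handwheel '[[[0,0,0],[0,0,0],1],[[0,0,0],[0,0,0],1],[[0,0,0],[0,0,0],1]]'
python3 - <<'E'
from h import *
p=plan(548.4,199.6,71,97.1,5)
for n in("top","side"): save(cam(n),n+"7.png")
i=cv2.imread("pics/top7.png")[150:300,140:320];j=cv2.imread("pics/side7.png")[200:360,240:400]
i=cv2.resize(i,(480,400),interpolation=cv2.INTER_CUBIC);j=cv2.resize(j,(320,320),interpolation=cv2.INTER_CUBIC)
m=np.zeros((400,800,3),np.uint8);m[:,:480]=i;m[:320,480:]=j;cv2.imwrite("pics/c7.png",m)
E
```

```text
clock: 15.9
eef_pos: [546.7, 197.6, 97.9]
tool_rot: [-3.138, -0.002, 1.691]
force: [-1.3, 0.5, -2.2]
width: 14.8
gripper_force: 58.9
clock: 16.15
eef_pos: [550.2, 198.8, 101.9]
tool_rot: [3.138, -0.003, 1.692]
force: [0.8, 0.1, -1.5]
width: 14.8
gripper_force: 58.9
5 rows: turn z -0.03 shift m 0.0002 -0.0003 0.0062
```

View pics/c7.png

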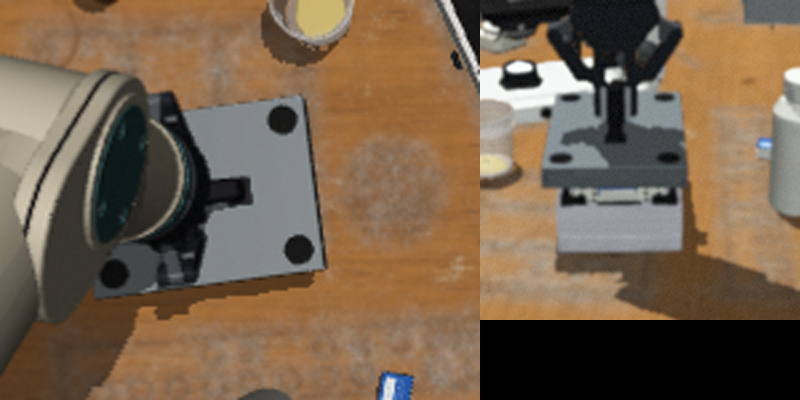

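The lid hangs over the dry box, with top-view marks at (245.7,195), (251.7,243.4) and (182.7,252.4). In the side view its edges sit about evenly over the rim. I'll check that numerically.

Run:
```python
from h import *
i=cam("top");z=ctrl.read_state()["eef_pos"][2]-7
c=unproj(i,[(245.7,195),(251.7,243.4),(182.7,252.4)],z)[:,:2];print(c.round(1),"lid centre top cam",(c[0]+c[2])/2)
d=c[2]-c[1];print(np.degrees(np.arctan2(d[1],d[0])))
j=cam("side")
a=np.radians(7.1);Rm=np.array([[np.cos(a),-np.sin(a)],[np.sin(a),np.cos(a)]])
for C in((548.4,199.6),(546,196)):
  print([proj(j,[*(Rm@o+C),h]).round(1).tolist() for o,h in(((-66,86),72),((66,86),72),((-58,78),50),((58,78),50))])
s=ctrl.read_state();print(s["eef_pos"])
```

```text
[[606.  133.6]
 [509.3 122.2]
 [493.2 258.6]] lid centre top cam [549.61086646 196.09415275]
96.72439696539158
[[[345.3, 294.8]], [[272.1, 295.7]], [[340.5, 303.3]], [[277.4, 304.0]]]
[[[346.8, 293.9]], [[273.8, 294.8]], [[342.0, 302.3]], [[279.0, 303.1]]]
[549.9731294  199.32126004 101.72343736]
```

```bash
python3 -m handwheel '[[[0,0,0],[0,-0.0027,0.004],1],[[0,0,0],[0,0,0.005],1],[[0,0,0],[0,0,0.004],1],[[0,0,0],[0,0,0],1],[[0,0,0],[0,0,0],1]]'
python3 -m handwheel '[[[0,0,0],[0,0,0.004],1],[[0,0,0],[0,0,0.004],1],[[0,0,0],[0,0,0],1],[[0,0,0],[0,0,0],1]]'
```

```text
clock: 16.77
eef_pos: [546.5, 198.8, 87.4]
tool_rot: [3.14, -0.003, 1.692]
force: [-0.0, -0.0, -2.1]
width: 15.4
gripper_force: 59.1
clock: 17.1
eef_pos: [546.6, 198.8, 79.5]
tool_rot: [3.14, -0.003, 1.692]
force: [0.1, -0.2, -1.8]
width: 15.4
gripper_force: 59.1
```

```bash
python3 -m handwheel '[[[0,0,0],[0,0.0005,0.003],1],[[0,0,0],[0,0,0.002],1],[[0,0,0],[0,0,0],1],[[0,0,0],[0,0,0],1]]'
python3 -m handwheel '[[[0,0,0],[0,0,0.002],1],[[0,0,0],[0,0,0],1],[[0,0,0],[0,0,0],1]]'
```

```text
clock: 17.43
eef_pos: [547.3, 199.0, 74.7]
tool_rot: [3.14, -0.003, 1.692]
force: [0.4, -0.1, -2.1]
width: 15.3
gripper_force: 59.1
clock: 17.68
eef_pos: [547.3, 199.0, 72.8]
tool_rot: [3.14, -0.003, 1.692]
force: [1.0, 0.2, -1.9]
width: 15.2
gripper_force: 59.1
```

```bash
python3 -m handwheel '[[[0,0,0],[0,0,0.0015],1],[[0,0,0],[0,0,0],1],[[0,0,0],[0,0,0],1]]'
python3 -m handwheel '[[[0,0,0],[0,0,0.001],1],[[0,0,0],[0,0,0],1],[[0,0,0],[0,0,0],1]]'
```

```text
clock: 17.93
eef_pos: [547.5, 199.0, 71.4]
tool_rot: [3.139, -0.003, 1.692]
force: [-0.1, -0.2, -0.9]
width: 15.0
gripper_force: 59.1
clock: 18.18
eef_pos: [547.5, 199.0, 70.8]
tool_rot: [3.139, -0.004, 1.692]
force: [-1.6, 0.5, 2.9]
width: 14.9
gripper_force: 59.9
```

```bash
python3 -m handwheel '[[[0,0,0],[0,0,-0.0005],0.8],[[0,0,0],[0,0,0],0.6],[[0,0,0],[0,0,0],0.5],[[0,0,0],[0,0,0],0.5]]'
python3 -m handwheel '[[[0,0,0],[0,0,-0.02],0.5],[[0,0,0],[0,0,-0.025],0.5],[[0,0,0],[0,0,-0.025],0.5],[[0,0,0],[0,0,-0.025],1],[[0,0,0],[0,0,-0.02],1]]'
python3 -m handwheel '[[[0,0,0],[0,0,0],1],[[0,0,0],[0,0,0],1],[[0,0,0],[0,0,0],1]]'
python3 - <<'E'
from h import *
i=cam("wrist");save(i,"w8.png");s=ctrl.read_state();print(s["eef_pos"],np.degrees(s["tool_rot"]))
H,S,V=cv2.split(cv2.cvtColor(i["pixels"],cv2.COLOR_RGB2HSV))
rects(V<50,i,64,100)
E
```

```text
clock: 18.52
eef_pos: [547.4, 199.0, 70.8]
tool_rot: [3.139, -0.003, 1.693]
force: [-0.1, -0.0, 0.1]
width: 42.5
gripper_force: 0.0
clock: 18.93
eef_pos: [547.6, 198.4, 187.6]
tool_rot: [3.138, -0.003, 1.692]
force: [0.2, 0.5, 0.1]
width: 19.5
gripper_force: 0.0
clock: 19.18
eef_pos: [546.4, 198.8, 185.0]
tool_rot: [3.141, -0.003, 1.693]
force: [0.3, 0.8, -0.3]
width: -0.2
gripper_force: 0.0
[546.22741853 198.68770088 184.63824513] [-1.79997339e+02 -1.73613021e-01  9.69810211e+01]
[ 13. 328.] c [323.6  92.8] sz [56.3 17.1] long ang 43.2
[320. 386.] c [568.7  54.4] sz [482.2 203.6] long ang 6.9
[306. 267.] c [543.8 171.6] sz [ 3.  38.4] long ang 98.9
[ 13. 208.] c [335.5 189.7] sz [28.7 13. ] long ang 22.7
[318. 201.] c [546.2 218.8] sz [18.1 36.2] long ang 97.6
[613. 127.] c [733.7 293.7] sz [20.3 16.8] long ang 88.8
[395. 122.] c [587.8 275.2] sz [16.2 12.7] long ang 38.1
[240. 125.] c [491.5 261.5] sz [20.5 20.7] long ang 141.6
```

View pics/w8.png

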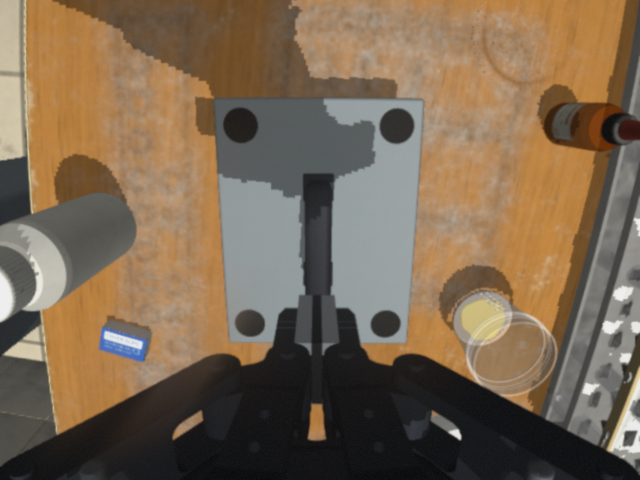

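The lid lies squarely on the box with marks at (240,125), (397,125), (249,322) and (386,324). All bystanders are still standing.

Run:
```python
from h import *
i=cam("wrist")
c=unproj(i,[(249,322),(240,125),(397,125),(386,324)],63.5)[:,:2];print(c.round(1),c.mean(0))
d=(c[1]-c[0])+(c[2]-c[3]);print(np.degrees(np.arctan2(d[1],d[0])))
C=np.array(c.mean(0));a=np.arctan2(d[1],d[0])-np.pi/2;Rm=np.array([[np.cos(a),-np.sin(a)],[np.sin(a),np.cos(a)]])
P=[Rm@o+C for o in((-49,-69),(-49,69),(49,69),(49,-69))];print(np.round(P,1))
p=None
for q,n in zip(P,(5,5,5,5)): p=plan(*q,90 if p is None else 90,97,n,p)
```

```text
[[507.1 124.4]
 [491.2 261.5]
 [589.3 273.5]
 [606.1 134.8]] [548.40766502 198.54823237]
96.76166149548182
[[507.9 124.3]
 [491.6 261.3]
 [588.9 272.8]
 [605.2 135.8]]
5 rows: turn z -0.00 shift m -0.0138 -0.0094 0.0189
5 rows: turn z -0.00 shift m 0.0276 0.0001 0.0000
5 rows: turn z -0.00 shift m -0.0001 0.0196 0.0000
5 rows: turn z -0.00 shift m -0.0276 -0.0001 0.0000
```

```bash
python3 -m handwheel '[[[0,0,0],[-0.0138,-0.0094,0.005],1],[[0,0,0],[-0.0138,-0.0094,0.015],1],[[0,0,0],[-0.0138,-0.0094,0.018],1],[[0,0,0],[-0.0138,-0.0094,0.018],1],[[0,0,0],[-0.0138,-0.0094,0.018],1]]'
python3 -m handwheel '[[[0,0,0],[0,0,0.015],1],[[0,0,0],[0,0,0.014],1],[[0,0,0],[0,0,0.008],1],[[0,0,0],[0,0,0],1],[[0,0,0],[0,0,0],1]]'
python3 - <<'E'
from h import *
plan(507.9,124.3,60,97,4)
E
```

```text
clock: 19.7
eef_pos: [507.9, 123.9, 109.9]
tool_rot: [3.141, -0.002, 1.693]
force: [0.5, 0.3, 0.3]
width: 0.2
gripper_force: 0.0
clock: 20.12
eef_pos: [508.8, 124.6, 74.0]
tool_rot: [3.141, -0.003, 1.692]
force: [0.3, 0.4, 0.3]
width: -0.2
gripper_force: 0.0
4 rows: turn z -0.01 shift m -0.0001 -0.0002 0.0035
```

```bash
python3 -m handwheel '[[[0,0,0],[0,0,0.004],1],[[0,0,0],[0,0,0.004],1],[[0,0,0],[0,0,0.002],1],[[0,0,0],[0,0,0],1],[[0,0,0],[0,0,0],1]]'
python3 -m handwheel '[[[0,0,0],[0,0,0.002],1],[[0,0,0],[0,0,0.002],1],[[0,0,0],[0,0,0],1],[[0,0,0],[0,0,0],1]]'
python3 -m handwheel '[[[0,0,0],[0,0,0.002],1],[[0,0,0],[0,0,0],1],[[0,0,0],[0,0,0],1]]'
```

```text
clock: 20.53
eef_pos: [509.1, 124.9, 64.6]
tool_rot: [3.139, -0.003, 1.693]
force: [-0.5, 0.0, 0.1]
width: 0.4
gripper_force: 0.0
clock: 20.87
eef_pos: [509.3, 124.7, 61.1]
tool_rot: [3.139, -0.004, 1.692]
force: [-0.5, -1.3, 5.0]
width: 0.3
gripper_force: 2.4
clock: 21.12
eef_pos: [509.2, 124.7, 59.2]
tool_rot: [3.139, -0.004, 1.692]
force: [-2.4, -0.3, 6.7]
width: -0.2
gripper_force: 3.4
```

```bash
python3 -m handwheel '[[[0,0,0],[0,0,0.002],1],[[0,0,0],[0,0,0],1],[[0,0,0],[0,0,0],1]]'
python3 -m handwheel '[[[0,0,0],[0,0,0.0015],1],[[0,0,0],[0,0,0],1],[[0,0,0],[0,0,0],1]]'
python3 -m handwheel '[[[0,0,0],[0,0,0.001],1],[[0,0,0],[0,0,0],1],[[0,0,0],[0,0,0],1]]'
```

```text
clock: 21.37
eef_pos: [509.2, 124.6, 57.7]
tool_rot: [3.139, -0.004, 1.692]
force: [-2.4, -0.8, 11.1]
width: 0.4
gripper_force: 6.1
clock: 21.62
eef_pos: [509.3, 124.6, 57.4]
tool_rot: [3.138, -0.005, 1.692]
force: [-5.9, -0.9, 24.0]
width: -0.1
gripper_force: 12.1
clock: 21.87
eef_pos: [509.3, 124.6, 57.2]
tool_rot: [3.138, -0.006, 1.692]
force: [-6.8, 0.2, 32.3]
width: -0.1
gripper_force: 16.3
```

```bash
python3 -m handwheel '[[[0,0,0],[0,0,-0.015],1],[[0,0,0],[0,0,-0.025],1],[[0,0,0],[0.01,0,-0.02],1],[[0,0,0],[0.025,0,0],1],[[0,0,0],[0.025,0,0],1]]'
python3 -m handwheel '[[[0,0,0],[0.025,0,0],1],[[0,0,0],[0.025,0,0],1],[[0,0,0],[0.025,0,0.01],1],[[0,0,0],[0,0,0.02],1],[[0,0,0],[0,0,0.008],1]]'
python3 -m handwheel '[[[0,0,0],[0,0,0],1],[[0,0,0],[0,0,0],1]]'
python3 - <<'E'
from h import *
plan(491.6,261.3,62,97,4)
E
```

```text
clock: 22.28
eef_pos: [503.0, 184.1, 115.9]
tool_rot: [3.136, -0.004, 1.69]
force: [0.0, 0.7, -0.8]
width: 0.1
gripper_force: 0.0
clock: 22.7
eef_pos: [491.1, 260.8, 74.7]
tool_rot: [3.141, -0.004, 1.697]
force: [-0.7, 0.1, 0.3]
width: -0.0
gripper_force: 0.0
clock: 22.87
eef_pos: [492.9, 257.2, 76.5]
tool_rot: [3.14, -0.002, 1.69]
force: [1.0, 0.5, 0.3]
width: 0.1
gripper_force: 0.0
4 rows: turn z -0.04 shift m 0.0010 -0.0002 0.0036
```

```bash
python3 -m handwheel '[[[0,0,0],[0.0035,0,0.004],1],[[0,0,0],[0,0,0.004],1],[[0,0,0],[0,0,0.003],1],[[0,0,0],[0,0,0.002],1],[[0,0,0],[0,0,0],1]]'
python3 -m handwheel '[[[0,0,0],[0,0,0.002],1],[[0,0,0],[0,0,0.0015],1],[[0,0,0],[0,0,0.0015],1],[[0,0,0],[0,0,0],1],[[0,0,0],[0,0,0],1]]'
python3 -m handwheel '[[[0,0,0],[0,0,0.001],1],[[0,0,0],[0,0,0.001],1],[[0,0,0],[0,0,0],1],[[0,0,0],[0,0,0],1]]'
```

```text
clock: 23.28
eef_pos: [492.4, 262.1, 63.5]
tool_rot: [3.139, -0.003, 1.692]
force: [-0.8, 0.5, 0.6]
width: -0.3
gripper_force: 0.0
clock: 23.7
eef_pos: [492.2, 262.0, 59.0]
tool_rot: [3.14, -0.004, 1.692]
force: [-1.4, -0.1, 5.6]
width: -0.1
gripper_force: 2.6
clock: 24.03
eef_pos: [492.2, 262.1, 57.7]
tool_rot: [3.14, -0.004, 1.692]
force: [-2.9, -0.8, 12.2]
width: -0.0
gripper_force: 5.9
```

Seating. I'll finish this corner, then go to c (+98 mm in tool y).

```bash
python3 -m handwheel '[[[0,0,0],[0,0,0.0015],1],[[0,0,0],[0,0,0.0005],1],[[0,0,0],[0,0,0],1],[[0,0,0],[0,0,0],1]]'
python3 -m handwheel '[[[0,0,0],[0,0,-0.02],1],[[0,0,0],[0,0,-0.025],1],[[0,0,0],[0,0.01,-0.015],1],[[0,0,0],[0,0.025,0],1],[[0,0,0],[0,0.025,0],1]]'
python3 -m handwheel '[[[0,0,0],[0,0.025,0],1],[[0,0,0],[0,0.013,0.01],1],[[0,0,0],[0,0,0.02],1],[[0,0,0],[0,0,0.008],1],[[0,0,0],[0,0,0],1]]'
python3 -m handwheel '[[[0,0,0],[0,0,0],1],[[0,0,0],[0,0,0],1]]'
python3 - <<'E'
from h import *
plan(588.9,272.8,62,97,1)
E
```

```text
clock: 24.37
eef_pos: [492.3, 262.1, 57.3]
tool_rot: [3.139, -0.006, 1.692]
force: [-5.8, -2.0, 26.4]
width: 0.1
gripper_force: 13.2
clock: 24.78
eef_pos: [552.4, 270.2, 116.1]
tool_rot: [3.138, -0.005, 1.693]
force: [0.9, -0.1, -0.6]
width: -0.1
gripper_force: 0.0
clock: 25.2
eef_pos: [587.4, 273.6, 74.2]
tool_rot: [-3.139, -0.002, 1.692]
force: [-0.7, -0.2, -0.3]
width: -0.0
gripper_force: 0.0
clock: 25.37
eef_pos: [589.6, 274.2, 77.4]
tool_rot: [3.139, -0.003, 1.693]
force: [-0.0, -0.2, 0.5]
width: 0.1
gripper_force: 0.0
1 rows: turn z -0.03 shift m -0.0013 -0.0008 0.0154
```

```bash
python3 -m handwheel '[[[0,0,0],[-0.0013,-0.0008,0.005],1],[[0,0,0],[0,0,0.005],1],[[0,0,0],[0,0,0.003],1],[[0,0,0],[0,0,0.0015],1],[[0,0,0],[0,0,0],1]]'
python3 -m handwheel '[[[0,0,0],[0,0,0.0015],1],[[0,0,0],[0,0,0.0015],1],[[0,0,0],[0,0,0.0015],1],[[0,0,0],[0,0,0],1],[[0,0,0],[0,0,0],1]]'
python3 -m handwheel '[[[0,0,0],[0,0,0.001],1],[[0,0,0],[0,0,0.001],1],[[0,0,0],[0,0,0],1],[[0,0,0],[0,0,0],1]]'
```

```text
clock: 25.78
eef_pos: [589.5, 273.0, 62.8]
tool_rot: [3.138, -0.004, 1.693]
force: [-0.2, 0.1, 3.5]
width: -0.2
gripper_force: 2.0
clock: 26.2
eef_pos: [589.5, 273.2, 58.5]
tool_rot: [3.138, -0.004, 1.693]
force: [-0.4, -0.2, 5.9]
width: 0.3
gripper_force: 2.6
clock: 26.53
eef_pos: [589.7, 273.3, 57.6]
tool_rot: [3.138, -0.005, 1.693]
force: [-2.3, 1.0, 12.3]
width: -0.1
gripper_force: 6.0
```

Next, finish c, then go to d (-138 mm in tool x).

```bash
python3 -m handwheel '[[[0,0,0],[0,0,0.0015],1],[[0,0,0],[0,0,0.0005],1],[[0,0,0],[0,0,0],1],[[0,0,0],[0,0,0],1]]'
python3 -m handwheel '[[[0,0,0],[0,0,-0.02],1],[[0,0,0],[0,0,-0.025],1],[[0,0,0],[-0.013,0,-0.015],1],[[0,0,0],[-0.025,0,0],1],[[0,0,0],[-0.025,0,0],1]]'
python3 -m handwheel '[[[0,0,0],[-0.025,0,0],1],[[0,0,0],[-0.025,0,0],1],[[0,0,0],[-0.025,0,0.01],1],[[0,0,0],[0,0,0.02],1],[[0,0,0],[0,0,0.008],1]]'
python3 -m handwheel '[[[0,0,0],[0,0,0],1],[[0,0,0],[0,0,0],1],[[0,0,0],[0,0,0],1]]'
python3 - <<'E'
from h import *
plan(605.2,135.8,62,97,1)
E
```

```text
clock: 26.87
eef_pos: [589.8, 273.3, 57.3]
tool_rot: [3.138, -0.006, 1.693]
force: [-5.3, -0.8, 23.7]
width: 0.2
gripper_force: 11.4
clock: 27.28
eef_pos: [597.0, 209.7, 114.6]
tool_rot: [3.137, -0.004, 1.695]
force: [-0.2, 0.2, -1.3]
width: -0.3
gripper_force: 0.0
clock: 27.7
eef_pos: [604.8, 132.2, 73.9]
tool_rot: [-3.142, -0.002, 1.688]
force: [-0.7, -0.1, -0.3]
width: 0.2
gripper_force: 0.0
clock: 27.95
eef_pos: [605.9, 136.8, 75.7]
tool_rot: [3.139, -0.004, 1.694]
force: [0.5, 0.5, -0.0]
width: -0.1
gripper_force: 0.0
1 rows: turn z 0.07 shift m -0.0009 -0.0008 0.0137
```

```bash
python3 -m handwheel '[[[0,0,0],[-0.0009,-0.0008,0.005],1],[[0,0,0],[0,0,0.005],1],[[0,0,0],[0,0,0.002],1],[[0,0,0],[0,0,0.0015],1],[[0,0,0],[0,0,0],1]]'
python3 -m handwheel '[[[0,0,0],[0,0,0.0015],1],[[0,0,0],[0,0,0.0015],1],[[0,0,0],[0,0,0.0015],1],[[0,0,0],[0,0,0],1],[[0,0,0],[0,0,0],1]]'
python3 -m handwheel '[[[0,0,0],[0,0,0.001],1],[[0,0,0],[0,0,0.0005],1],[[0,0,0],[0,0,0],1],[[0,0,0],[0,0,0],1]]'
```

```text
clock: 28.37
eef_pos: [605.5, 135.2, 62.0]
tool_rot: [3.138, -0.004, 1.693]
force: [1.8, 0.1, 2.4]
width: -0.1
gripper_force: 1.3
clock: 28.78
eef_pos: [605.6, 135.2, 57.5]
tool_rot: [3.138, -0.003, 1.693]
force: [1.1, 1.4, 4.3]
width: 0.3
gripper_force: 1.8
clock: 29.12
eef_pos: [605.7, 135.2, 57.0]
tool_rot: [3.138, -0.004, 1.693]
force: [-0.7, 1.7, 10.4]
width: -0.1
gripper_force: 5.6
```

```bash
python3 -m handwheel '[[[0,0,0],[0,0,0.0015],1],[[0,0,0],[0,0,0.001],1],[[0,0,0],[0,0,0],1],[[0,0,0],[0,0,0],1]]'
python3 -m handwheel '[[[0,0,0],[0,0,-0.02],1],[[0,0,0],[0,0,-0.03],1],[[0,0,0],[0,0,-0.03],1],[[0,0,0],[0.01,-0.01,-0.03],1],[[0,0,0],[0.025,-0.02,-0.02],1]]'
python3 -m handwheel '[[[0,0,0],[0.025,-0.02,0],1],[[0,0,0],[0,0,0],1],[[0,0,0],[0,0,0],1],[[0,0,0],[0,0,0],1]]'
python3 - <<'E'
from h import *
i=cam("wrist");j=cam("side")
save(i,"w9.png");save(j,"s9.png",(180,180,440,360),3)
m=np.zeros((600,800,3),np.uint8)
a=cv2.resize(cv2.imread("pics/w9.png"),(400,300));b=cv2.imread("pics/s9.png");b=b[:300,:]
m[:300,:400]=a;m[300:600,:780]=b;cv2.imwrite("pics/c9.png",m)
E
```

```text
clock: 29.45
eef_pos: [605.8, 135.2, 56.8]
tool_rot: [3.137, -0.005, 1.693]
force: [-5.1, 0.3, 27.0]
width: -0.1
gripper_force: 13.6
clock: 29.87
eef_pos: [573.5, 160.8, 186.0]
tool_rot: [3.135, 0.001, 1.686]
force: [0.9, 0.8, 0.8]
width: -0.2
gripper_force: 0.0
clock: 30.2
eef_pos: [547.5, 187.4, 182.9]
tool_rot: [3.14, -0.002, 1.693]
force: [1.1, -0.6, -0.3]
width: -0.4
gripper_force: 0.0
```

View pics/c9.png

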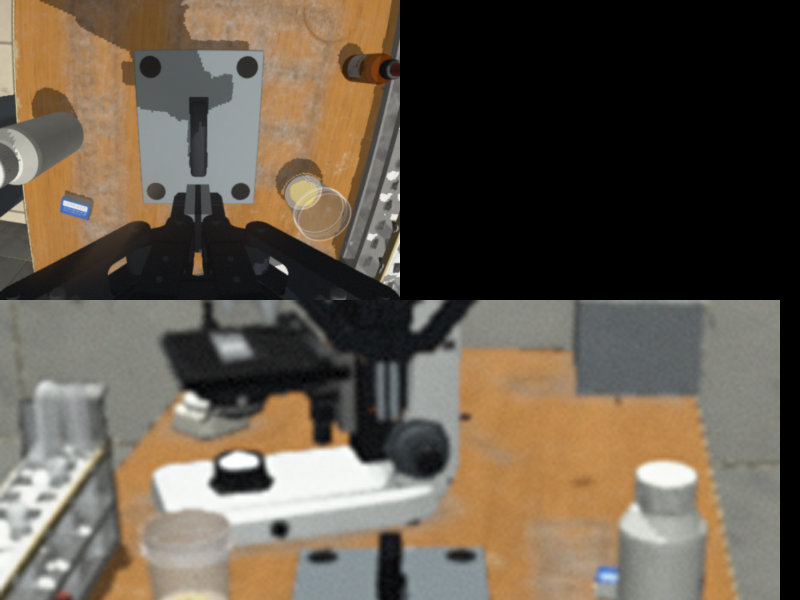

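The lid sits square on the box, with all marks visible in the wrist half (150,66), (247,66), (156,190), (240,190), and the bystanders are standing. All four corners reached a hard stop with the tool tip at 56.8 to 57.3 mm (24–32 N). Handing in.

```bash
python3 -c "
from cell import ctrl
print(ctrl.finish_job())"
```

```text
the job is handed in; nothing more can be done
None
```

The job is handed in, with no verdict returned: the coverslip box is in the dry box, the lid is on square, and all four corners were pressed to a hard stop one after another at about 57 mm, in about 30 of the 72 s, with the bottles and cup still standing.

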